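Load the cuvette tray into the bridge reader

ROBOT

A 6-joint arm with a two-finger parallel gripper is mounted at the origin on a cart in front of the work surface, level with it; the furniture and walls round the work are solid. World frame = base frame: x ahead of the robot, y to its left, z up, the work surface at z = 0. Lengths are in m, angles in rad, forces in N, time in s.
With the tool pointing down it reaches from about 0.375 to 0.975 m from the base axis. Payload 3.8 kg.
Tool frame: the origin (TCP) lies on the centre line of the jaws, within the pads' length; the fingertips stand nose_length ahead of it and the grasp point (between the pads) lies 8 mm behind it (nose_length is the distance from the TCP to the fingertips, in m); z points along the fingers, y is the line along which they close (so a half turn about z gives the same grasp; the last joint's range is limited). The gripper opens to 85 mm and grips with 20 to 120 N. Pads are 22 mm wide; open, the fingers measure 114 mm over their backs; the gripper's body (76 mm by 85 mm) begins 54 mm behind the grasp point. The pads swing forward as they close: fully open they stand 13 mm farther back than shut.
Start: joints at [-1.193, 0.264, 1.604, -0, 1.274, -0.037], TCP at [0.272, -0.618, 0.242] pointing down, gripper open.
Joint ranges: [-2.63, 2.63], [-0.94, 2.18], [0.31, 2.57], [-1.31, 4.45], [0, 2.66], [-2.55, 2.55]. Speed limits (rad/s): [2.57, 2.57, 3.14, 3.14, 3.14, 3.14].

INTERFACE

Orientations are given as a unit quaternion [x, y, z, w].
In Python, from cell import * gives the robot as it stands. Calls block until the motion is done:
- move_pose(position, orientation): joint-space move of the TCP to a pose.
- move_l(position, rot=None, rate=0.15, until_force=None): straight line of the TCP; rot=None keeps the orientation; rate is the mean speed in m/s. With until_force (N) it stops when the force on the tool has changed by that much, and returns True; else False.
- move_joints(angles): joint-space move.
- gripper_to(opening, force=None): finger opening in m; force is the grip in N (None keeps the last); returns when the fingers have stopped.
- wait(seconds).
- inverse_kinematics(position, orientation): joint angles nearest the present ones, or None.
- read_state(): the state.
- capture(name): name is "scene" or "top" or "wrist"; returns a dict with "image" (420x560x3 uint8, red, green, blue), "intrinsics" (3x3 intrinsics, pixels), "origin" and "attitude" of the camera in the world. Camera axes: x right, y down, z forward; pixel columns grow to the right and rows downward; lengths in m; the calibration is good to about 2 mm. A picture is of the moment at which its call begins. There is no depth.
A pose or a line that the arm cannot do raises IKError and nothing moves.
- hand_in(): hands the job in; it is judged then, once.
The state is a dict: "t": time; "qpos": joint angles; "qvel": joint speeds; "effort": joint torques, N m; "tcp_pos": TCP position; "tcp_rot": TCP orientation; "wrist_force": force on the tool from outside, world axes, zero at the start; "torque": the same for the moment, N m; "gripper_width": finger opening in m; "gripper_force": force on a finger pad.
Only numpy, scipy, OpenCV 4.12 (cv2) and the standard library are available. Lean on these libraries where they do the work, as an engineer would, in place of code of your own. Each camera call takes 0.05 s, during which the arm holds its last target. There are 200 camera calls.

TASK

Gently push the loaded cuvette tray across the bench with your fingertips, cuvettes first, under the low bridge of the reader until it is fully home against the end stop; slide it only, without lifting or tipping it. Then press the green start key on the reader fully down and let it come up again. Leave the beaker, the vial and the timer where they stand.

Things in the scene. Friction and masses are not known exactly. Their poses are not given: they have to be found in the camera images.
- cuvette_tray: Loose grey-white cuvette tray, a flat block 78 (x) x 176 (y) x 22 mm, about 0.2 kg, lying on the bench. Ten white-capped cuvettes, 13 mm square, with wine samples stand fixed in its wells from y -17 to +77 mm and reach 46 mm above its underside. Origin: centre of its underside; z up, y along its length toward the cuvette end, which goes in first. The empty -y end stays outside the reader.
- tray_rear (a point): Middle of the tray's flat rear end face (the end without cuvettes), 11 mm above the tray's underside; 88 mm from the tray's origin along its -y.
- reader: White and blue bench-top reader, fixed to the bench: a bridge over an open channel whose floor is the bench. Origin: on the bench, mid-channel, under the middle of the bridge; z up, y along the channel the way the tray goes in, from mouth (-y) to end stop (+y). With the tray home, its origin is at x 0, y -28 mm and its rear end at y -116 mm here, outside bridge and rails.
- bridge_underside (a point): Middle of the bridge's underside, 50 mm above the reader's origin. The bridge covers y -50 to +50 mm of the reader's frame; its housing reaches from x -112 to +84 mm and its flat top is 82 mm above the bench.
- mouth (a point): Centre of the channel's flared mouth on the bench, at (0, -95, 0) mm in the reader's frame. The channel is 84 mm wide between two aluminium rails, 14 mm high and 10 mm thick, from y -70 to +71 mm; from y -70 to -97 mm they flare out to a mouth about 106 mm wide.
- stop_face (a point): Point midway between the faces of the end stop's two black rubber buffers, 10 mm above the bench at (0, +60, 10) mm in the reader's frame; the tray's leading end rests against them when home.
- start_key (a joint): Travel of the round green start key, in m: 0 up, 0.006 fully down; a spring (4 N when fully down) returns it. It counts as pressed beyond 0.0045.
- start_key_top (a point): Centre of the top face of the green start key (26 mm across), which stands in a grey collar on the top of the reader's housing at (-82, 0) mm in the reader's frame; it is pressed straight down.
- beaker: Bystander: small clear glass beaker, 51 mm wide, 52 mm high; origin at the centre of its underside. Leave it alone.
- vial: Bystander: white-capped vial with turquoise liquid, 27 mm wide, 60 mm high; origin at the centre of its underside. Leave it alone.
- timer: Bystander: small white digital timer, 24 x 64 x 52 mm, standing; origin at the centre of its underside. Leave it alone.
Things that resemble listed ones, but are neither listed nor needed, are in the scene too. What is shaped like the cuvette_tray but purple is not meant.

How it is judged:
On the way, in this order (a step that is already met when the one before it is completed fails the run):
1. the tray is fully home against the end stop under the bridge, flat and square in the channel, cuvette end in (y of cuvette_tray in the frame of reader between -0.032 and -0.022 m and x of cuvette_tray in the frame of reader between -0.006 and 0.006 m and z of cuvette_tray in the frame of reader below 0.004 m and angle between the y axis of cuvette_tray and the y axis of reader, either way round below 0.08 rad and angle between cuvette_tray's own z axis and vertical below 0.03 rad and y of tray_rear in the frame of reader below -0.1 m), for 0.2 s.
2. the start key is pressed fully down with the tray home (all of step 1 and value of joint start_key above 0.0045 m), for 0.05 s.
At the end, for the whole second after the job is handed in: The tray lies at rest and flat on the bench in the channel, within 4 mm of the end stop and 6 mm of the channel's centre line, square to it within 0.08 rad, its cuvette end in; the start key is up again; beaker, vial and timer stand within 30 mm of where they were (all of step 1 and value of joint start_key below 0.0015 m and linear speed of cuvette_tray below 0.01 m/s and distance of each of beaker, vial, timer from where it was at the start of the episode below 0.03 m and angle between each of beaker, vial, timer's own z axis and vertical below 0.2 rad); the robot touches nothing.
It fails at once if the tray is squeezed or rammed against the reader with over 60 N (contact force between any of the fingers, reader and cuvette_tray above 60 N).
It fails at once if the tray is lifted off the bench or carried (z of cuvette_tray in the frame of reader above 0.012 m).
It fails at once if the tray is tipped (angle between cuvette_tray's own z axis and vertical above 0.12 rad).
It fails at once if the start key is pressed before the tray is home (value of joint start_key above 0.0035 m and y of cuvette_tray in the frame of reader below -0.036 m).
It fails at once if the beaker, vial or timer is pushed away or knocked over (distance of any of beaker, vial, timer from where it was at the start of the episode above 0.03 m or angle between any of beaker, vial, timer's own z axis and vertical above 0.2 rad).
It also fails if it takes over 61 s, if anything falls off the work surface, if the arm or the gripper's body presses on something with over 40 N, if the wrist force passes 120 N, or if a joint passes its speed limit or range.

## Working session

There is one attempt and no reset: what is moved stays moved. The work goes in short steps, each a Python script; the robot and the scene stay as the last script left them, time stands still between calls to the robot, and variables do not carry over. Pictures are saved under pics/ and viewed, at most 10 in all, crops included, and the job is handed in when it is done.

```bash
mkdir -p pics
cat > h.py <<'E'
from cell import *
import numpy as np, cv2
from scipy.spatial.transform import Rotation as R
def shot(cam,name):
    c=capture(cam); cv2.imwrite(f'pics/{name}.png',cv2.cvtColor(c['image'],cv2.COLOR_RGB2BGR)); 
    np.savez(f'pics/{name}.npz',**{k:np.array(v) for k,v in c.items()}); return c
def rotm(a):
    a=np.array(a); return a if a.shape==(3,3) else R.from_quat(a).as_matrix()
def ray(name,uv,z):
    c=np.load(f'pics/{name}.npz'); d=rotm(c['attitude'])@np.linalg.inv(c['intrinsics'])@np.array([uv[0],uv[1],1.])
    o=c['origin']; return o+d*(z-o[2])/d[2]
def proj(name,P):
    c=np.load(f'pics/{name}.npz'); p=(np.atleast_2d(P)-c['origin'])@rotm(c['attitude'])
    p=p@c['intrinsics'].T; return p[:,:2]/p[:,2:]
E
python3 - <<'E'
from h import *
for n in('scene','top'):
    c=shot(n,n+'0'); print(n,c['origin'],c['attitude'],c['intrinsics'])
s=read_state();print(s)
a,b=cv2.imread('pics/scene0.png'),cv2.imread('pics/top0.png')
E
```

```text
scene [-0.24055403 -1.13725928  0.67786978] [ 0.79645592 -0.25845605  0.15581682 -0.52400339] [[477.15818682   0.         277.749355  ]
 [  0.         477.15818682 209.35714565]
 [  0.           0.           1.        ]]
top [ 0.31872007 -0.04668334  1.23077212] [-0.69862744  0.70972032 -0.06522928  0.0629436 ] [[457.3276376    0.         275.67911565]
 [  0.         457.3276376  209.44330924]
 [  0.           0.           1.        ]]
{'t': 0.1, 'qpos': array([-1.19292967e+00,  2.64706350e-01,  1.60523854e+00, -5.30613555e-06,
        1.27372107e+00, -3.68977694e-02]), 'qvel': array([ 0.00078667, -0.0023538 , -0.00391672, -0.00044201,  0.00051175,
       -0.00068662]), 'effort': array([ 5.70978627e-04, -5.16707397e+01, -3.68589199e+01, -3.10496819e-05,
        6.32986616e-03, -1.94360632e-05]), 'tcp_pos': array([ 0.2717678 , -0.61716886,  0.24106669]), 'tcp_rot': array([ 9.78572581e-01,  2.05899563e-01, -1.78377958e-04, -1.02119607e-03]), 'wrist_force': array([-0.53021929, -0.69043802,  0.26017961]), 'torque': array([ 0.03029956,  0.00494369, -0.00714477]), 'gripper_force': 0.0, 'gripper_width': 0.08553570093310435}
```

View pics/top0.png

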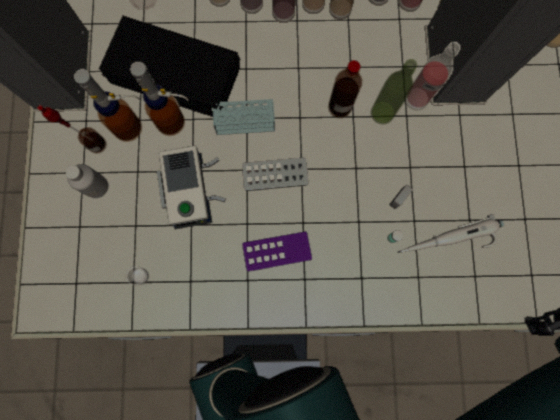

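View pics/scene0.png

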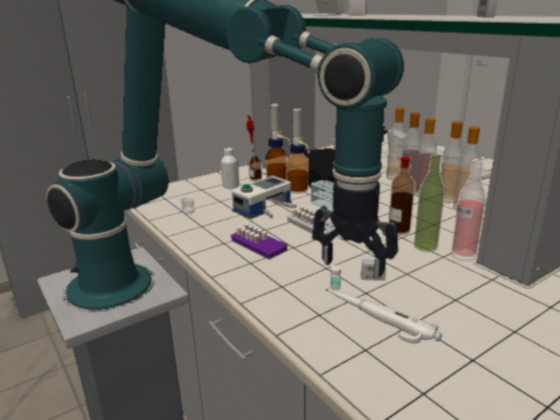

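The top view shows the grey-white tray at about (275,173) with its cuvettes to the left. The purple lookalike is at (277,251) and a teal rack at (243,116). The reader is at (185,185), its mouth to the right near (215,180) and its green key at (186,208). I choose the grey-white tray and check it in a close crop.

Run:
```python
from h import *
a=cv2.imread('pics/top0.png')[135:240,145:320]
a=cv2.convertScaleAbs(a,alpha=1.5)
cv2.imwrite('pics/crop0.png',cv2.resize(a,None,fx=4.5,fy=4.5,interpolation=cv2.INTER_CUBIC))
```

```text
(no output)
```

View pics/crop0.png

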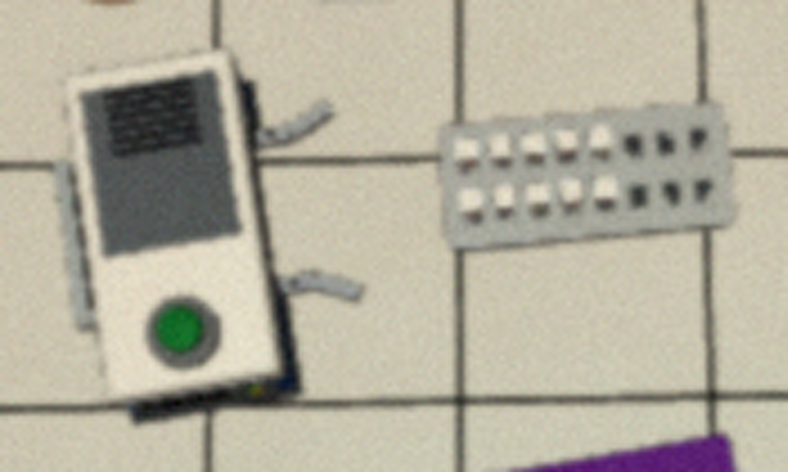

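```bash
cat >> h.py <<'E'
from scipy.optimize import least_squares
def fit(name,M,uv,x0):
    M=np.array(M,float); uv=np.array(uv,float)
    def W(p): 
        c,s=np.cos(p[2]),np.sin(p[2]); return np.c_[p[0]+c*M[:,0]-s*M[:,1],p[1]+s*M[:,0]+c*M[:,1],M[:,2]]
    r=least_squares(lambda p:(proj(name,W(p))-uv).ravel(),x0,loss='soft_l1'); return r.x,r.fun.reshape(-1,2) if 0 else (proj(name,W(r.x))-uv)
E
python3 - <<'E'
from h import *
f=lambda L:np.array(L)/4.5+np.array([145,135])-0.4
t=f([(440,125),(722,102),(735,222),(455,250)])
p,e=fit('top0',[(.039,.088,.022),(.039,-.088,.022),(-.039,-.088,.022),(-.039,.088,.022)],t,[.4,.05,0]);print('tray',p,e.round(1).tolist())
r=f([(68,78),(228,50),(282,375),(112,405),(182,328)])
p,e=fit('top0',[(.084,.05,.082),(.084,-.05,.082),(-.112,-.05,.082),(-.112,.05,.082),(-.082,0,.09)],r,[.4,.25,0]);print('reader',p,e.round(1).tolist())
for n,uv,z in [('vial',(394,237),.06),('timer',(402,195),.03),('beaker',(139,275),.03)]: print(n,ray('top0',uv,z))
q=f([(330,105),(362,293)]);print([ray('top0',u,.014) for u in q])
E
```

```text
tray [ 0.64067364 -0.05274907  0.0792586 ] [[-0.5, 0.1], [0.7, -0.6], [0.9, 0.3], [-1.5, 0.0]]
reader [0.61313871 0.18922504 0.16378084] [[-1.4, -0.3], [0.9, -0.6], [0.3, -0.2], [-0.9, 0.1], [0.7, 1.7]]
vial [ 0.45665998 -0.35576198  0.06      ]
timer [ 0.57321947 -0.39228794  0.03      ]
beaker [0.37135105 0.3056874  0.03      ]
[array([0.68908992, 0.10472088, 0.014     ]), array([0.57100536, 0.08461082, 0.014     ])]
```

```bash
cat >> h.py <<'E'
def rot(psi): return R.from_matrix(np.array([[np.cos(psi),np.sin(psi),0],[np.sin(psi),-np.cos(psi),0],[0,0,-1]])).as_quat()
E
python3 - <<'E'
from h import *
th=.12
for s in(1,-1):
    psi=th+s*np.pi/2; print(s,inverse_kinematics([.645,-.17,.3],rot(psi)),inverse_kinematics([.53,.17,.2],rot(psi)))
psi=th+np.pi/2
gripper_to(.04)
move_pose([.645,-.17,.30],rot(psi) )
s=read_state();print(s['t'],s['tcp_pos'],s['qpos'],s['wrist_force'])
c=shot('wrist','w1');print(c['origin'],rotm(c['attitude']))
E
```

```text
1 [-2.95043748e-01  2.20724271e-01  1.55155031e+00 -4.44089210e-16
  1.36931807e+00 -4.15043748e-01] [ 2.65636318e-01  7.19370742e-02  1.90654550e+00 -4.44089210e-16
  1.16311008e+00  1.45636318e-01]
-1 None None
2.7083 [ 0.64462151 -0.1711216   0.29977852] [-2.96601324e-01  2.20881232e-01  1.55176116e+00 -4.39726555e-04
  1.36927681e+00 -4.14973029e-01] [-0.41933847  0.08842318 -0.00750862]
[ 0.63501225 -0.09273314  0.43214502] [[ 9.93093419e-01  1.11765674e-01  3.56916613e-02]
 [ 1.17322614e-01 -9.43585106e-01 -3.09649079e-01]
 [-9.30018114e-04  3.11697901e-01 -9.50180800e-01]]
```

View pics/w1.png

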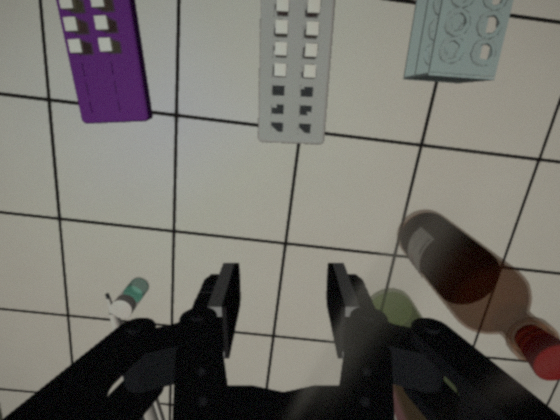

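The wrist view shows the grey tray's rear corners at (259,142) and (326,143). The purple one is left and the teal rack right. I move forward so that both tray and reader mouth are in view.

Run:
```python
from h import *
print([ray('w1',u,.022) for u in [(259,142),(326,143)]])
move_pose([.64,.06,.34],rot(.12+np.pi/2))
c=shot('wrist','w2');print(c['origin'],read_state()['t'])
a=cv2.imread('pics/w2.png');cv2.imwrite('pics/w2b.png',cv2.resize(cv2.convertScaleAbs(a,alpha=1.3),(800,600),interpolation=cv2.INTER_CUBIC))
```

```text
[array([ 0.61230466, -0.14463643,  0.022     ]), array([ 0.69076406, -0.13652916,  0.022     ])]
[0.63033139 0.1373521  0.47192253] 3.7333
```

View pics/w2b.png

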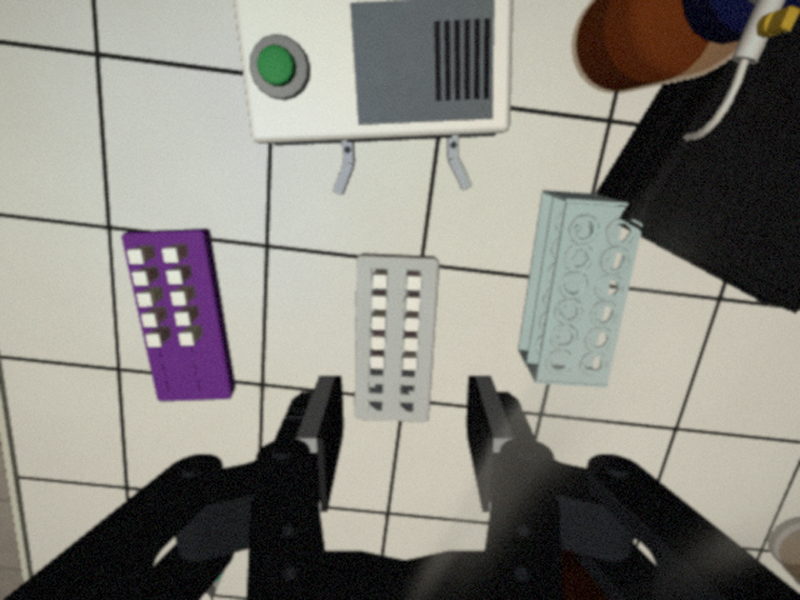

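The wrist view shows the tray, with corners about (358,255), (437,258), (427,421) and (355,418). The reader front edge runs from (255,140) to (507,130). The flare tips are at (340,191) and (465,187), and the key at (275,65).

Run:
```python
from h import *
k=560/800
T=[(-.039,.088,.022),(.039,.088,.022),(.039,-.088,.022),(-.039,-.088,.022)]
p,e=fit('w2',T,np.array([(358,255),(437,258),(427,421),(355,418)])*k,[.64,-.05,.08]);print('tray',p,e.round(1).tolist())
M=[(-.112,-.05,.082),(.084,-.05,.082),(-.082,0,.088),(-.058,-.096,.014),(.058,-.096,.014)]
r,e=fit('w2',M,np.array([(254,139),(509,130),(275,64),(340,191),(465,187)])*k,[.61,.19,.16]);print('reader',r,e.round(1).tolist())
```

```text
tray [ 0.6424561 -0.053359   0.0753721] [[-1.5, -0.6], [1.6, -0.2], [0.9, 0.6], [-0.9, 0.7]]
reader [0.61726661 0.19021803 0.15448304] [[-3.0, 0.6], [0.9, 0.0], [3.4, 0.1], [-1.6, -0.2], [-0.1, -0.7]]
```

Tray in the reader frame is about x -12 mm, heading off 0.083 rad. I'll first nudge its side, slightly behind centre, to align it. Before that I touch the bench to find the fingertip height.

```bash
cat >> h.py <<'E'
RD=np.array([.6155,.190,.159])   # reader pose
def rw(x,y,z=0):
    c,s=np.cos(RD[2]),np.sin(RD[2]); return [RD[0]+c*x-s*y,RD[1]+s*x+c*y,z]
def tr(p):
    c,s=np.cos(RD[2]),np.sin(RD[2]); d=np.array(p[:2])-RD[:2]; return [c*d[0]+s*d[1],-s*d[0]+c*d[1],p[2]-RD[2]]
E
python3 - <<'E'
from h import *
q=rot(RD[2]+np.pi/2)
print(tr([.642,-.053,.077]))
gripper_to(0,force=20)
move_pose(rw(-.092,-.262,.12),q)
move_l(rw(-.092,-.262,.05))
print(move_l(rw(-.092,-.262,-.005),rate=.02,until_force=3)); s=read_state();z=s['tcp_pos'][2];print(z,s['wrist_force'],s['t'])
move_l(rw(-.092,-.262,z+.007),rate=.05)
move_l(rw(-.0535,-.262,z+.007),rate=.04)
s=read_state();print(s['wrist_force'],s['t'],tr([*s['tcp_pos'][:2],0]))
move_l(rw(-.095,-.262,z+.007)); move_l(rw(-.095,-.262,.12))
move_pose([.64,.06,.34],rot(.12+np.pi/2))
c=shot('wrist','w3');print(read_state()['t'])
a=cv2.imread('pics/w3.png')[60:320,150:400]
cv2.imwrite('pics/w3b.png',cv2.resize(cv2.convertScaleAbs(a,alpha=1.3),None,fx=2.3,fy=2.3,interpolation=cv2.INTER_CUBIC))
E
```

```text
[np.float64(-0.012308676799758413), np.float64(-0.24413059307558954), np.float64(-0.082)]
True
0.011061747186070298 [-0.90094031  0.30773935  4.25609147] 7.6583
[-0.09276019 -1.27498463 -0.37299578] 9.0833 [np.float64(-0.053385095842740406), np.float64(-0.2619533108208613), np.float64(-0.159)]
11.4583
```

View pics/w3b.png

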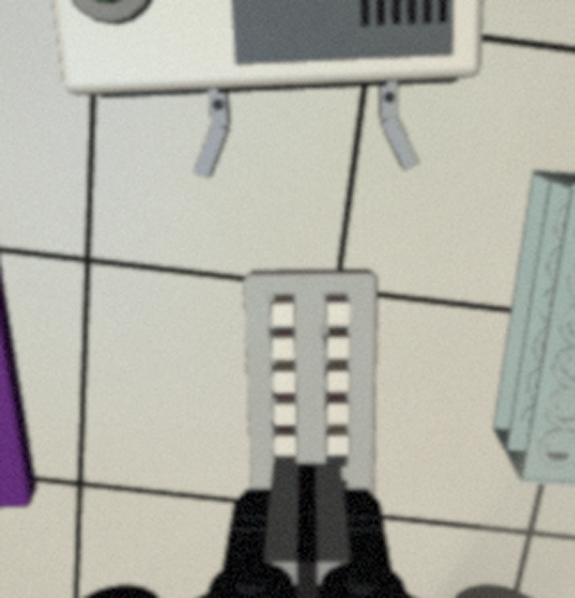

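The view shows the tray roughly aligned with the channel: front corners (247,272) and (376,270), rail screws (217,103) and (388,95), flare tips (205,172) and (410,165).

Run:
```python
from h import *
f=lambda u:np.array(u)/2.3+np.array([150,60])
g=lambda u,z: tr([*ray('w3',f(u),z)[:2],0])[:2]
for n,u,z in [('scL',(217,103),.014),('scR',(388,95),.014),('tipL',(205,172),.014),('tipR',(410,165),.014),('FL',(247,272),.022),('FR',(376,270),.022),('SL',(252,488),.022),('SR',(374,488),.022),('hL',(66,90),.082),('hR',(477,75),.082)]: print(n,np.round(g(u,z),4))
```

```text
scL [-0.0454 -0.0596]
scR [ 0.0486 -0.0592]
tipL [-0.055  -0.0965]
tipR [ 0.0607 -0.0972]
FL [-0.0342 -0.1532]
FR [ 0.0402 -0.155 ]
SL [-0.0399 -0.2925]
SR [ 0.0372 -0.2954]
hL [-0.1077 -0.0501]
hR [ 0.0835 -0.0512]
```

```bash
sed -i 's/^RD=.*/RD=np.array([.6175,.1903,.159])   # reader pose/' h.py
python3 - <<'E'
from h import *
q=rot(RD[2]+np.pi/2)
move_pose(rw(0,-.378,.12),q)
gripper_to(.04)
move_l(rw(0,-.378,.04))
print(move_l(rw(0,-.378,-.005),rate=.02,until_force=3)); s=read_state();z=s['tcp_pos'][2];print(z,s['t'])
z+=.008
move_l(rw(0,-.378,z),rate=.05)
for y,v in [(-.3,.05),(-.24,.04),(-.19,.04),(-.145,.04)]:
    hit=move_l(rw(0,y,z),rate=v,until_force=12); s=read_state();print(y,hit,s['wrist_force'].round(1),s['t'],np.round(tr([*s['tcp_pos'][:2],0])[:2],4))
    if hit: break
c=shot('wrist','w4');c=shot('top','t4')
E
```

```text
True
0.009585748087410889 15.2917
-0.3 False [-0.1  0.4  0.7] 17.3333 [-0.     -0.3001]
-0.24 False [ 0.5 -0.4  0.6] 18.9833 [-1.0e-04 -2.4e-01]
-0.19 False [ 0.6  0.2 -0.1] 20.3833 [-0.0002 -0.19  ]
-0.145 False [-0.   0.3  0. ] 21.6583 [-0.0006 -0.1448]
```

View pics/w4.png

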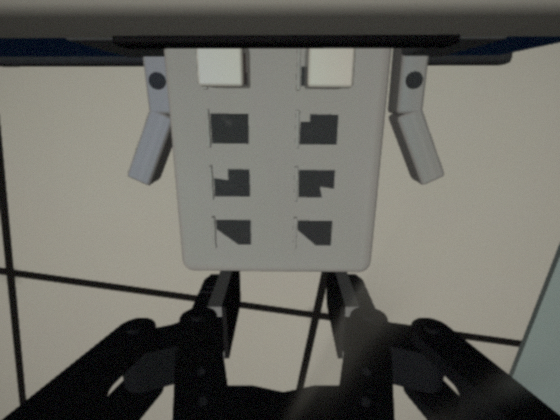

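The tray is in the channel, centred and square. Its rear edge is near row 268, with rails at columns 155 and 412. I continue gently to the stop.

Run:
```python
from h import *
z=read_state()['tcp_pos'][2]
hit=move_l(rw(0,-.112,z),rate=.015,until_force=6); s=read_state();print(hit,s['wrist_force'].round(1),s['t'],np.round(tr([*s['tcp_pos'][:2],0])[:2],4))
wait(.2); c=shot('wrist','w5')
```

```text
True [ 0.5 -1.  -0.3] 23.0 [ 1.000e-04 -1.277e-01]
```

View pics/w5.png

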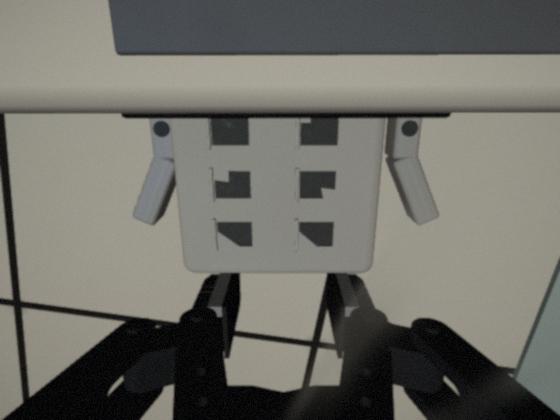

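The tray is about home, rear edge at row 271. I confirm with a slightly firmer slow push and the rear-edge position.

Run:
```python
from h import *
for u in [(195,270),(362,270),]: print(np.round(tr([*ray('w5',u,.022)[:2],0])[:2],4))
for u in [(161,128),(409,128)]: print('screw',np.round(tr([*ray('w5',u,.014)[:2],0])[:2],4))
z=read_state()['tcp_pos'][2]
hit=move_l(rw(0,-.117,z),rate=.015,until_force=10); s=read_state();print(hit,s['wrist_force'].round(1),s['t'],np.round(tr([*s['tcp_pos'][:2],0])[:2],4))
```

```text
[-0.0372 -0.1159]
[ 0.0315 -0.1158]
screw [-0.0477 -0.0595]
screw [ 0.0471 -0.0595]
True [ 0.8 -0.5  1.4] 23.6083 [-0.0004 -0.1277]
```

Run:
```python
from h import *
q=rot(RD[2]+np.pi/2)
z=read_state()['tcp_pos'][2]
move_l(rw(0,-.165,z),rate=.08); move_l(rw(0,-.165,.18))
gripper_to(0)
c=shot('wrist','w6')
move_pose(rw(-.082,0,.16),q); move_l(rw(-.082,0,.118),rate=.08)
hit=move_l(rw(-.082,0,.08),rate=.02,until_force=2.5); s=read_state();print(hit,s['tcp_pos'][2],s['wrist_force'].round(1))
hit=move_l(rw(-.082,0,.08),rate=.015,until_force=7); s=read_state();print(hit,s['tcp_pos'][2],s['wrist_force'].round(1),s['t'])
wait(.2);s=read_state();print(s['tcp_pos'][2],s['wrist_force'].round(1),s['t'])
c=shot('wrist','w7')
```

```text
True 0.11097187255536756 [ 1.1 -0.7  2.7]
True 0.10905060302786862 [ 0.8 -0.   3.6] 28.7
0.10905238630218668 [-0.6 -0.6  5.2] 28.9
```

View pics/w7.png

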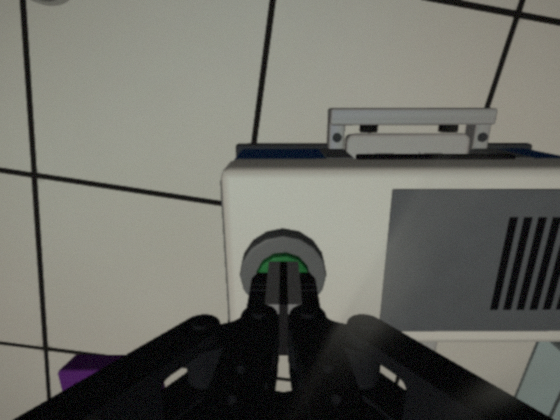

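The fingers are centred on the green key at (285,265), and through the rear the tray rests at the stop. I press further, until the force shows a hard bottom.

Run:
```python
from h import *
z0=read_state()['tcp_pos'][2]
for i in range(8):
    move_l(rw(-.082,0,z0-.001*(i+1)),rate=.02); wait(.15); s=read_state();print(s['tcp_pos'][2].round(4),s['wrist_force'].round(1),s['t'])
    if s['wrist_force'][2]>13: break
move_l(rw(-.082,0,.16),rate=.08)
move_pose([.64,.06,.34],rot(.12+np.pi/2))
c=shot('wrist','w8');c=shot('top','t8');print(read_state()['t'],read_state()['wrist_force'])
a=cv2.imread('pics/w8.png');b=cv2.imread('pics/t8.png')
cv2.imwrite('pics/e.png',np.hstack([cv2.resize(x,(400,300)) for x in(a,b)]))
```

```text
0.109 [-3.4 -0.8  8.4] 29.35
0.1089 [-4.3 -1.  13.7] 29.75
31.6 [ 0.17049728 -0.8142344   0.09145195]
```

View pics/e.png

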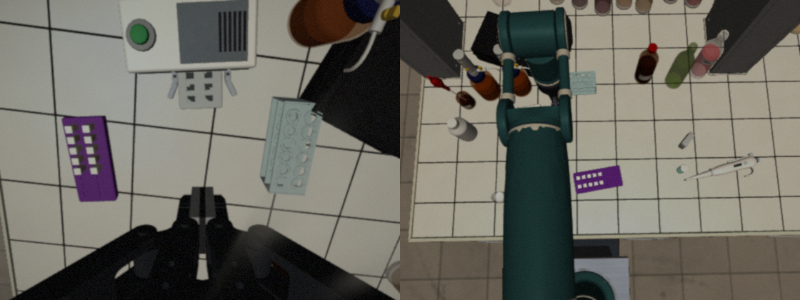

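The tray is still home, the key is up and the bystanders are undisturbed. Bottoming was at TCP z 0.109, so I check by a finer second press that the travel was the full 6 mm.

Run:
```python
from h import *
q=rot(RD[2]+np.pi/2)
move_pose(rw(-.082,0,.13),q)
for zz in np.r_[np.arange(.118,.1085,-.001),.1085,.108]:
    move_l(rw(-.082,0,zz),rate=.02); f=[]
    for i in range(5): wait(.04); f.append(read_state()['wrist_force'][2])
    print(round(zz,4),round(read_state()['tcp_pos'][2],4),round(np.mean(f),2))
    if np.mean(f)>13: break
move_l(rw(-.082,0,.16),rate=.08);print(read_state()['t'])
```

```text
0.118 0.1182 -0.2
0.117 0.117 -0.03
0.116 0.116 0.17
0.115 0.1151 0.71
0.114 0.1141 1.57
0.113 0.1131 1.86
0.112 0.1121 2.82
0.111 0.1111 2.76
0.11 0.1101 3.35
0.109 0.1091 3.76
0.1085 0.109 6.75
0.108 0.109 8.98
39.425
```

The force rises linearly to about 4 N over 6 mm and then hits a hard stop, so the key was pressed fully.

Run:
```python
from h import *
move_l(rw(-.082,0,.22)); wait(.3); print(hand_in())
```

```text
the job is handed in; nothing more can be done
None
```

I pushed the tray home against the end stop, pressed the green start key fully down (twice: the second press checked its 6 mm travel) and let it come up, left the beaker, vial and timer untouched, and handed in at about 40 s; the hand-in gave no verdict.

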